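# Close a snap-back watch case in the lever press

### The job

Close the watch case in the bench press: push the slide gently home against its end stop so that the watch sits under the ram, then press the ball lever down until it goes over centre and locks, without forcing it at the stop. Let go of it for two seconds while the gasket settles, then lift the lever all the way up again, leaving the slide home, the watch closed and the things around undisturbed.

Things in the scene. Friction and masses are not known exactly. Their poses are not given: they have to be found in the camera images.
- press: Small grey bench press, screwed down. Origin on the bench (z = 0) straight below the ram; its x points from the lever side (front) to the column (back), y along the slide bed to the slide's knob, z up. Foot x -53..97, y -48..48 mm; column x 54..88, y +-18; ram guide z 88..102, x -20..88, y +-20; two cheeks up to z 183, x -23..87, y +-20, with the toggle open to the front between them.
- pivot (a point): Lever axle: a line along the press's y through (0, 0, 167) mm of the press frame.
- ball (a point): Centre of the black ball, 27 mm across, at the end of the lever, 115 mm from the axle. It swings in the press's xz plane about the axle: up when open, out to the front (-x) when locked.
- lever: Ball lever: 10 mm steel rod from the axle (origin) along its own -x to the ball. Locked it lies 2 to 27 degrees above the horizontal; the upper stop is 61 degrees (1.06 rad) higher, and it starts 0 to 20 degrees below that stop. It is clamped on a serrated hub, so neither its angle nor its height tells where this one locks: feel it. Forces: see knee.
- knee (a point): Knee of the toggle (crank pin, 25 mm from the axle). In the press frame x is -21..-14 mm with the lever up, 0 at dead centre, +1.5 when locked on a rubber-nosed stop screw, which gives 1 mm for 17 N at the ball. Square to the rod the ball takes 2 to 4 N to swing, 6 to 10 N while the case back goes in, falling to 0 at dead centre, 7 mm before the stop; lifting it out of lock takes 3 to 6 N.
- slide: Aluminium slide 49 x 76 x 9 mm in the bed, carrying a white nest with the watch case face down, and a push knob at its +y end. Moves only along the press's y, 2 to 4 N of friction; starts 34 to 46 mm out (to +y) and is home on a solid stop with the nest under the ram. Origin at bench height below the nest.
- knob_face (a point): Centre of the flat outer face of the slide's black knob (23 mm across, 13 mm long, axis along the press's y), 26.5 mm above the bench and 68 mm to +y of the nest. Push it towards the press, along -y of the press.
- nest (a point): Axis of the nest and watch case, 46.5 mm above the bench, where the top of the closed case back lies. Home when on the ram axis, x = y = 0 of the press.
- die_face (a point): Centre of the lower face of the white die on the ram: 65 mm above the bench with the lever at its upper stop, 46.5 mm on the closed watch. The ram follows the lever; springs lift it part of the way once the lever is out of lock, and friction holds the lever where it is left near the top.
- end_stop: Dark steel block 50 x 10 x 16 mm across the -y end of the slide bed, with a domed screw on which the slide comes to rest.
- case_back (a joint): How far the watch's press-fit steel back, 32 mm across, stands proud (m): 0.003 to 0.0045 at the start, 0 when fully home. The ram presses it in.
- loupe: Black eye loupe, 34 mm across and 30 mm high, upright; origin under its centre. Bystander.
- tweezers: Fine steel tweezers, 90 x 11 x 8 mm, lying along their y; origin under the centre. Bystander.
- parts_box: Small open parts box, 44 x 64 x 15 mm; origin under its centre. Bystander.
- puffer: Rubber air puffer, 42 x 88 x 42 mm, lying along its y; origin under the bulb. Bystander.

How it is judged:
By the outcome, as a careful person would: the job done as asked, in the order asked, and still so for the second after the job is handed in, with the robot touching nothing.
It also fails if it takes over 69 s, if anything falls off the work surface, if the arm or the gripper's body presses on something with over 40 N, if the wrist force passes 120 N, or if a joint passes its speed limit or range.

### The arm

A 6-joint arm with a two-finger parallel gripper is mounted at the origin on a cart in front of the work surface, level with it; the furniture and walls round the work are solid. World frame = base frame: x ahead of the robot, y to its left, z up, the work surface at z = 0. Lengths are in m, angles in rad, forces in N, time in s.
With the tool pointing down it reaches from about 0.35 to 0.725 m from the base axis. Payload 4.3 kg.
Tool frame: the origin (TCP) lies on the centre line of the jaws, within the pads' length; the fingertips stand 14 mm ahead of it and the grasp point (between the pads) lies 5 mm behind it (manip.tips_ahead is the distance from the TCP to the fingertips, in m); x points along the fingers, z is the direction in which the jaws open and shut, and the axes are right-handed (so a half turn about x gives the same grasp; the last joint's range is limited). The gripper opens to 85 mm and grips with 20 to 120 N. Pads are 22 mm wide; open, the fingers measure 114 mm over their backs; the gripper's body (76 mm by 85 mm) begins 54 mm behind the grasp point. The pads swing forward as they close: fully open they stand 13 mm farther back than shut.
Start: joints at [1.223, 0.377, 0.081, 1.274, 0, 1.46], TCP at [0.135, 0.559, 0.245] pointing down, gripper open.
Joint ranges: [-2.72, 2.72], [-0.84, 1.66], [-1.02, 1.22], [-1.77, 2.12], [-1.37, 1.28], [-3.14, 3.14]. Speed limits (rad/s): [2.57, 2.57, 3.14, 3.14, 3.14, 3.14].

### API

Orientations are given as a unit quaternion [x, y, z, w].
In Python, from bench import manip gives the robot as it stands. The module is installed in compiled form; this text tells all that it offers.
- The arm moves only by the shell command python3 -m jog 'ROWS' [OPENING] [FORCE]. ROWS is JSON, a list of rows, each an object with "delta_pos": the shift along the tool's x, y, z in mm, a list of three; "angular": the turn, a rotation vector about the tool's x, y, z in degrees, a list of three. A call has 1 to 12 rows; each row is the pose to reach, as a shift and turn from the pose commanded when the call began, along the tool's axes at that moment; what a row does not reach only later rows make up. A row lasts 1/10 s, in which the tool goes at most 50 mm and 8.59 degrees, less where a joint would pass 70% of its speed; a pose out of reach is approached as far as the arm can. A call with a gripper value outside its range is refused whole. OPENING is the opening, from 0 (shut) to 1 (fully open), set as the call begins (- or left out, the last holds). The fingers move at their own pace and stop on an object; FORCE is the grip in N (left out, the last holds). Time passes only in rows, so rows that repeat a pose let the fingers close. It gives the time, the measured TCP pose, the force and the opening at its end, in the units of the state.
- manip.read_state(): the state, without advancing time (a new reading comes with each control period).
- manip.grab_frame(name): name is "scene" or "top"; returns a dict with "frame" (400x640x3 uint8, red, green, blue), "camera_matrix" (3x3 intrinsics, pixels), "k1" (the pictures are not rectified: a ray, as slopes to the right and down, at radius r is drawn at 1 + k1 r^2 times it, then the intrinsics apply), "world_from_camera" (4x4, takes a point from camera to world coordinates). Camera axes: x right, y down, z forward; pixel columns grow to the right and rows downward; lengths in m; the calibration is good to about 2 mm. A picture is of the moment at which its call begins. There is no depth.
- manip.job_done(): hands the job in, once; it reports no verdict.
Trained networks look in a picture, given as the dict that the camera call returned (one of the last four; its "shot" number tells which), for a name from the list of things; names that differ only in an ending like _2 or _b are one class to them, and where a whole thing is asked for, a point or a joint stands for the part that bears it (a point fixed in the world has none). Each returns a list of dicts, best first, with "p" (0 to 1); they miss things now and then, are a little off and sometimes report something else, mostly with a low value. They report only what shows in the picture. A call takes as long as a camera call.
- manip.recognise(target, picture): "position" ([row, column] in pixels, amid what is visible of it).
- manip.masks_of(target, picture): "region" (400x640 bool, what is visible of it) and "position" ([row, column] in pixels, amid what is visible of it).
- manip.place_of(target, picture): "position" ([row, column] in pixels: a listed point, or the origin of a listed thing).
The state is a dict: "clock": time; "joints": joint angles; "qd": joint speeds; "joint_efforts": joint torques, N m; "tcp_pos": TCP position; "tool_rot": TCP orientation; "force": force on the tool from outside, world axes, zero at the start; "torque": the same for the moment, N m; "finger_gap": finger opening in m.
Only numpy, scipy, OpenCV 4.12 (cv2) and the standard library are available. Lean on these libraries where they do the work, as an engineer would, in place of code of your own. Each camera call takes 0.05 s, during which the arm holds its last target.

## Working session

There is one attempt and no reset: what is moved stays moved. The work goes in short steps, Python scripts to look and compute and a shell command to move; the robot and the scene stay as the last step left them, time stands still between calls to the robot, and variables do not carry over. Pictures are saved under pics/ and viewed, and the job is handed in when it is done.

```bash
mkdir -p pics
cat > h.py <<'E'
import numpy as np, cv2
from bench import manip
from scipy.spatial.transform import Rotation as R
def ray(pic,rc):
    K=np.array(pic["camera_matrix"]);k=pic["k1"];T=np.array(pic["world_from_camera"])
    d=np.array([(rc[1]-K[0,2])/K[0,0],(rc[0]-K[1,2])/K[1,1]]);u=d.copy()
    for _ in range(20): u=d/(1+k*(u@u))
    v=T[:3,:3]@np.array([u[0],u[1],1.]);return T[:3,3],v/np.linalg.norm(v)
def onz(pic,rc,z):
    o,v=ray(pic,rc);return o+v*(z-o[2])/v[2]
def proj(pic,p):
    K=np.array(pic["camera_matrix"]);k=pic["k1"];T=np.array(pic["world_from_camera"])
    c=T[:3,:3].T@(np.array(p)-T[:3,3]);u=c[:2]/c[2];u=u*(1+k*(u@u));return np.array([K[1,1]*u[1]+K[1,2],K[0,0]*u[0]+K[0,2]])
def tri(rays):
    A=np.zeros((3,3));b=np.zeros(3)
    for o,v in rays:
        P=np.eye(3)-np.outer(v,v);A+=P;b+=P@o
    x=np.linalg.solve(A,b);return x,[np.linalg.norm(np.cross(x-o,v))*1000 for o,v in rays]
def save(pic,n): cv2.imwrite("pics/"+n+".png",cv2.cvtColor(pic["frame"],cv2.COLOR_RGB2BGR))
E
python3 - <<'E'
from h import *
np.set_printoptions(precision=4,suppress=True)
ps={n:manip.grab_frame(n) for n in("scene","top")}
for n in ps: save(ps[n],n+"0"); print(n,np.array(ps[n]["world_from_camera"])[:3,3])
for t in["press","pivot","ball","lever","knee","slide","knob_face","nest","die_face","end_stop","loupe","tweezers","parts_box","puffer"]:
    rs=[]
    for n in ps:
        d=manip.place_of(t,ps[n])
        for x in d[:2]: print(t,n,np.round(x["position"],1),round(x["p"],2),end=' | ')
        if d: rs.append(ray(ps[n],d[0]["position"])); print(onz(ps[n],d[0]["position"],0),end='')
    if len(rs)==2: print(' TRI',*tri(rs))
    else: print()
s=manip.read_state();print(s)
print(R.from_quat(s["tool_rot"]).as_matrix(), manip.tips_ahead)
E
```

```text
scene [-0.0974 -0.3267  0.5346]
top [0.4172 0.2175 1.0218]
press scene [289.1 397.9] 0.88 | [0.5729 0.0828 0.    ]press top [156.9 369.2] 0.91 | [0.574  0.0844 0.    ] TRI [ 0.5744  0.084  -0.0014] [np.float64(0.2732750583297016), np.float64(0.273275058329767)]
pivot scene [215.7 401.4] 0.83 | [0.8446 0.2597 0.    ]pivot top [149.2 379.8] 0.79 | pivot top [214.  258.3] 0.58 | [0.594  0.0554 0.    ] TRI [0.5647 0.0827 0.1602] [np.float64(2.389785741433694), np.float64(2.3897857414337076)]
ball scene [171.9 397.7] 0.58 | [1.094  0.4425 0.    ]
lever scene [213.1 401. ] 0.76 | [0.8565 0.269  0.    ]lever top [198.2 282.4] 0.66 | lever top [151.6 375.9] 0.63 | [0.4702 0.3168 0.    ] TRI [0.5212 0.1987 0.1612] [np.float64(118.21310840331103), np.float64(118.2131084033111)]
knee scene [225.3 396.4] 0.78 | [0.7921 0.2386 0.    ]knee top [157.2 382. ] 0.62 | [0.5724 0.0503 0.    ] TRI [0.547  0.0781 0.1498] [np.float64(4.099656290208802), np.float64(4.099656290208853)]
slide scene [286.7 374.3] 0.76 | [0.5481 0.1207 0.    ]slide top [161.9 357.2] 0.71 | slide top [209.8 306.3] 0.44 | [0.5614
[... 1316 characters left out ...]
 | puffer top [148.9 375.7] 0.35 | [0.4299 0.3864 0.    ] TRI [0.4312 0.3849 0.0018] [np.float64(1.783573714042801), np.float64(1.7835737140430126)]
{'clock': 1.5, 'joints': array([1.2227, 0.3773, 0.081 , 1.2744, 0.    , 1.4605]), 'qd': array([-0.002 , -0.0007,  0.0014,  0.0002,  0.0003, -0.0005]), 'joint_efforts': array([  0.0008, -46.3513,  27.0153,   0.0005,  -0.0001,   0.    ]), 'tcp_pos': array([0.1355, 0.5588, 0.2453]), 'tool_rot': array([-0.4371,  0.5558,  0.4372,  0.5558]), 'force': array([-0.1808, -0.527 ,  0.4369]), 'torque': array([-0.0344,  0.0013,  0.0097]), 'finger_gap': 0.08547712673724008}
[[ 0.     -0.9719  0.2356]
 [ 0.0001  0.2356  0.9719]
 [-1.      0.      0.0001]] 0.014
```

View pics/scene0.png

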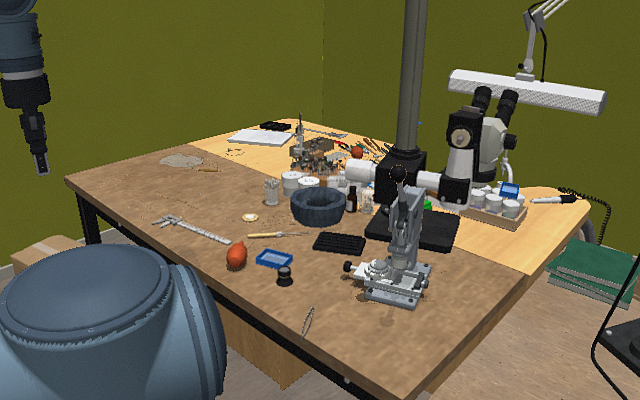

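View pics/top0.png

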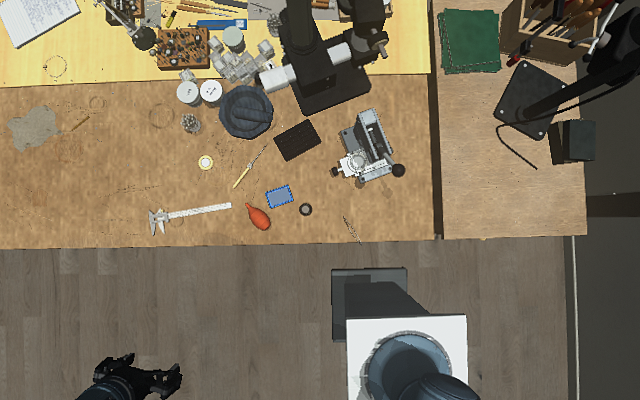

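```bash
cat > fit.py <<'E'
from h import *
from scipy.optimize import least_squares
np.set_printoptions(precision=4,suppress=True)
def P(q,p):
    c,s=np.cos(q[2]),np.sin(q[2]);return np.array([q[0]+c*p[0]-s*p[1],q[1]+s*p[0]+c*p[1],p[2]])
def model(q):
    s,t=q[3],q[4]
    return dict(press=P(q,(0,0,0)),pivot=P(q,(0,0,.167)),ball=P(q,(-.115*np.cos(t),0,.167+.115*np.sin(t))),slide=P(q,(0,s,0)),nest=P(q,(0,s,.0465)),knob_face=P(q,(0,s+.068,.0265)))
def fit(ps,obs):
    def f(q):
        m=model(q);return np.concatenate([proj(ps[n],m[t])-rc for n,t,rc in obs])
    r=least_squares(f,[.574,.084,.43,.04,1.],loss='soft_l1',f_scale=1.5);return r.x,f(r.x).reshape(-1,2)
E
python3 - <<'E'
from fit import *
ps={n:manip.grab_frame(n) for n in("scene","top")}
obs=[]
for n in ps:
    a=ps[n]["frame"]; c=(slice(150,320),slice(320,450)) if n=="scene" else (slice(95,215),slice(300,430))
    cv2.imwrite(f"pics/z{n}.png",cv2.cvtColor(cv2.resize(a[c],None,fx=4.5 if n=="top" else 3.5,fy=4.5 if n=="top" else 3.5,interpolation=cv2.INTER_CUBIC),cv2.COLOR_RGB2BGR))
    for t in["press","pivot","slide","nest","knob_face","ball"]:
        for d in manip.place_of(t,ps[n])[:1]: obs.append((n,t,np.array(d["position"])))
print([o for o in obs if o[1]=="ball"])
obs=[o for o in obs if o[1]!="ball"]+[("scene","ball",np.array([172,397.7])),("top","ball",np.array([170.5,398.5]))]
q,r=fit(ps,obs);print(q,np.degrees(q[[2,4]]))
for o,e in zip(obs,r):print(o[0],o[1],o[2],e)
for k,v in model(q).items(): print(k,v)
E
```

```text
[('scene', 'ball', array([172.7, 394.9])), ('top', 'ball', array([171.2, 399. ]))]
[0.5681 0.0836 0.3276 0.0397 0.9729] [18.7692 55.7459]
scene press [289.2 396.6] [ 0.7907 -0.4746]
scene pivot [211.4 403.3] [-0.1221  0.449 ]
scene slide [289.5 375.8] [-4.4518  0.5445]
scene nest [262.  377.3] [2.6128 0.6175]
scene knob_face [267.  341.8] [-1.5182  2.3968]
top press [158.5 368.8] [0.5901 0.7825]
top pivot [148.2 380. ] [-0.3307 -1.0073]
top slide [162.3 357.4] [ 1.9147 -1.8026]
top nest [160.2 360.6] [ 1.5061 -3.3549]
top knob_face [171.  330.8] [0.8608 1.0422]
scene ball [172.  397.7] [0.8591 0.2523]
top ball [170.5 398.5] [-0.7186 -0.6993]
press [0.5681 0.0836 0.    ]
pivot [0.5681 0.0836 0.167 ]
ball [0.5068 0.0628 0.2621]
slide [0.5553 0.1212 0.    ]
nest [0.5553 0.1212 0.0465]
knob_face [0.5334 0.1856 0.0265]
```

```bash
ls pics
```

```text
scene0.png
top0.png
zscene.png
ztop.png
```

View pics/zscene.png

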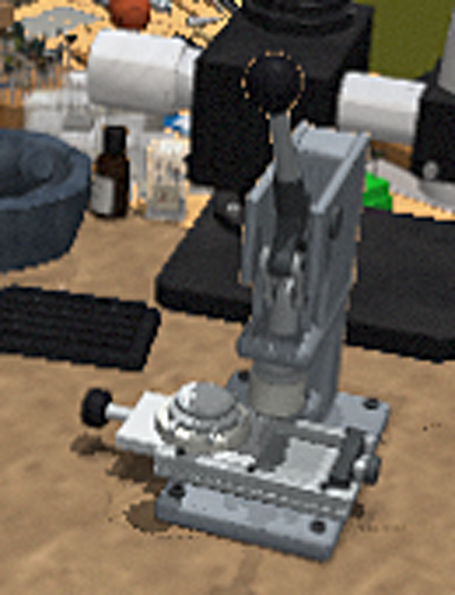

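View pics/ztop.png

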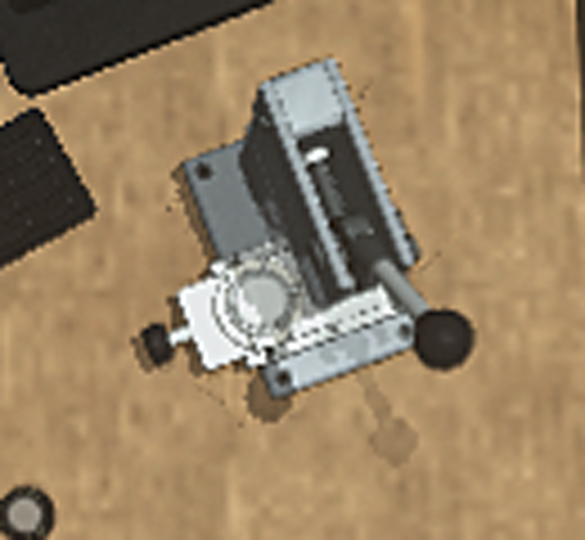

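```bash
cat >> fit.py <<'E'
def fit2(ps,obs,q0=[.574,.084,.36,.04,1.]):
    # obs: (cam, fn(q)->world point, rc, weight)
    def f(q): return np.concatenate([w*(proj(ps[n],g(q))-rc) for n,g,rc,w in obs])
    r=least_squares(f,q0,loss='soft_l1',f_scale=1.5);return r.x,f(r.x).reshape(-1,2)
def nm(t): return lambda q: model(q)[t]
def pp(*p): return lambda q: P(q,np.array(p)/1000)
def zt(x,y): return np.array([95+(y+.5)/4.5-.5,300+(x+.5)/4.5-.5])
def zs(x,y): return np.array([150+(y+.5)/3.5-.5,320+(x+.5)/3.5-.5])
E
python3 - <<'E'
from fit import *
ps={n:manip.grab_frame(n) for n in("scene","top")}
L={"scene":[("press",[289.2,396.9]),("nest",[263,377.5]),("pivot",[213,402.5]),("ball",zs(274,82))],
"top":[("press",[157.7,369]),("nest",zt(262,296)),("ball",zt(443,338))]}
obs=[(n,nm(t),np.array(rc),1.) for n in L for t,rc in L[n]]
lab=[(n,t) for n in L for t,rc in L[n]]
for g,rc in [((87,20,183),zt(263,83)),((87,-20,183),zt(337,60)),((-23,20,183),zt(345,292)),((-23,-20,183),zt(416,256))]:
    obs.append(("top",pp(*g),rc,1.));lab.append(("t",g))
for g,rc in [((-53,-48,0),zs(332,557)),((-53,48,0),zs(157,522)),((97,-48,0),zs(390,415)),((-23,-20,183),zs(322,210)),((87,-20,183),zs(367,140))]:
    obs.append(("scene",pp(*g),rc,1.));lab.append(("s",g))
kc=lambda q:P(q,(0,q[3]+.0615,.0265))
for n,rc in(("top",zt(156,344)),("scene",zs(97,408))): obs.append((n,kc,rc,1.));lab.append((n,"knob"))
q,r=fit2(ps,obs);print(q,np.degrees(q[[2,4]]))
for l,e in zip(lab,r):print(l,e)
for k,v in model(q).items(): print(k,v)
E
```

```text
[0.5693 0.0845 0.3453 0.0392 0.961 ] [19.7818 55.0608]
('scene', 'press') [ 0.3559 -0.7921]
('scene', 'nest') [1.4453 0.5655]
('scene', 'pivot') [-2.0755  1.2157]
('scene', 'ball') [0.2717 0.4801]
('top', 'press') [0.9605 0.2456]
('top', 'nest') [ 1.0534 -0.6582]
('top', 'ball') [-0.1428 -0.038 ]
('t', (87, 20, 183)) [-0.3025 -1.5303]
('t', (87, -20, 183)) [-1.5805 -1.1278]
('t', (-23, 20, 183)) [-0.4471 -1.1693]
('t', (-23, -20, 183)) [ 1.0067 -0.0142]
('s', (-53, -48, 0)) [ 2.5516 -0.218 ]
('s', (-53, 48, 0)) [-0.1302 -0.9926]
('s', (97, -48, 0)) [1.637  0.0342]
('s', (-23, -20, 183)) [0.2478 1.0183]
('s', (87, -20, 183)) [-2.5928  1.4682]
('top', 'knob') [0.0707 0.0112]
('scene', 'knob') [ 0.129  -0.1072]
press [0.5693 0.0845 0.    ]
pivot [0.5693 0.0845 0.167 ]
ball [0.5073 0.0622 0.2613]
slide [0.556  0.1214 0.    ]
nest [0.556  0.1214 0.0465]
knob_face [0.533  0.1854 0.0265]
```

```bash
python3 -m jog '[{"delta_pos":[0,-20,-10],"angular":[-2,0,0]},{"delta_pos":[0,-60,-30],"angular":[-5,0,0]},{"delta_pos":[0,-100,-52],"angular":[-8,0,0]},{"delta_pos":[0,-140,-73],"angular":[-11,0,0]},{"delta_pos":[0,-180,-94],"angular":[-14,0,0]},{"delta_pos":[0,-220,-115],"angular":[-17,0,0]},{"delta_pos":[0,-260,-136],"angular":[-20,0,0]},{"delta_pos":[0,-300,-157],"angular":[-23,0,0]},{"delta_pos":[0,-340,-178],"angular":[-26,0,0]},{"delta_pos":[0,-380,-198],"angular":[-29,0,0]},{"delta_pos":[0,-420,-219],"angular":[-32,0,0]},{"delta_pos":[0,-452,-236],"angular":[-33.4,0,0]}]' 0 20
cat > st.py <<'E'
from fit import *
q=np.array([.5693,.0845,.3453,.0392,.961])
def pf(p):
    c,s=np.cos(q[2]),np.sin(q[2]);d=np.array(p)-[q[0],q[1],0];return np.array([c*d[0]+s*d[1],-s*d[0]+c*d[1],d[2]])*1000
s=manip.read_state();M=R.from_quat(s["tool_rot"]).as_matrix()
f=s["force"];c,sn=np.cos(q[2]),np.sin(q[2])
if __name__=="__main__":
    print("t",s["clock"],"press mm",pf(s["tcp_pos"]),"Fpress",c*f[0]+sn*f[1],-sn*f[0]+c*f[1],f[2],"gap",s["finger_gap"],"yaw z",np.degrees(np.arctan2(M[1,2],M[0,2])))
    print(M)
E
python3 st.py
```

```text
clock: 3.5
tcp_pos: [0.5209, 0.2211, 0.2453]
tool_rot: [0.579, -0.407, -0.578, -0.407]
force: [0.1, 1.2, 0.1]
finger_gap: -0.0001
t 3.5 press mm [  0.7114 144.93   245.3465] Fpress 0.5066453413854528 1.1383669204638531 0.07863926502171557 gap -6.361775463613525e-05 yaw z 109.77987994356002
[[ 0.0007 -0.941  -0.3384]
 [ 0.0001 -0.3384  0.941 ]
 [-1.     -0.0007 -0.0002]]
```

```bash
python3 -m jog '[{"delta_pos":[30,0,0],"angular":[0,0,0]},{"delta_pos":[75,0,0],"angular":[0,0,0]},{"delta_pos":[120,0,0],"angular":[0,0,0]},{"delta_pos":[160,0,0],"angular":[0,0,0]},{"delta_pos":[190,0,0],"angular":[0,0,0]},{"delta_pos":[207,0,0],"angular":[0,0,0]},{"delta_pos":[214,0,0],"angular":[0,0,0]},{"delta_pos":[214,0,-2],"angular":[0,0,0]},{"delta_pos":[214,0,-6],"angular":[0,0,0]},{"delta_pos":[214,0,-10],"angular":[0,0,0]}]'
python3 st.py
python3 - <<'E'
from h import *
p=manip.grab_frame("scene");cv2.imwrite("pics/a1.png",cv2.cvtColor(cv2.resize(p["frame"][130:330,260:460],None,fx=3,fy=3),cv2.COLOR_RGB2BGR))
E
```

```text
clock: 4.5
tcp_pos: [0.524, 0.2137, 0.0328]
tool_rot: [0.579, -0.406, -0.578, -0.408]
force: [0.1, 0.3, 0.6]
finger_gap: -0.0001
t 4.5 press mm [  1.1217 136.8997  32.8182] Fpress 0.1467387271750321 0.25097628730763266 0.6138991359114732 gap -0.00010442653341027617 yaw z 109.77782746701847
[[ 0.0029 -0.941  -0.3384]
 [ 0.0008 -0.3384  0.941 ]
 [-1.     -0.003  -0.0002]]
```

View pics/a1.png

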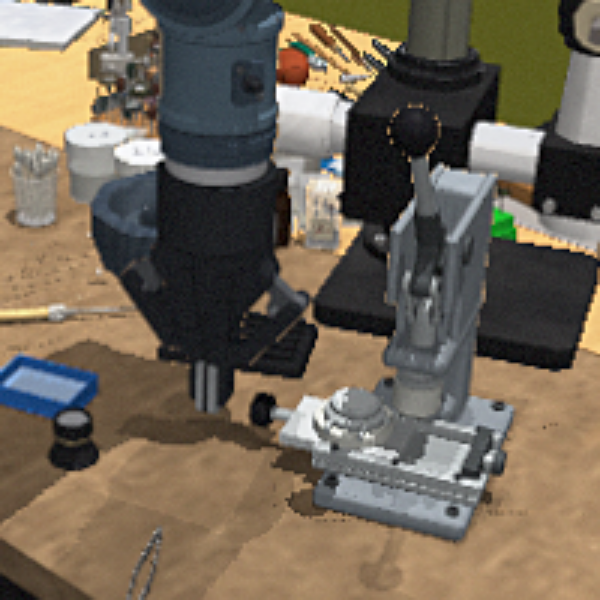

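```bash
python3 -c "
from h import *
print(manip.read_state()['joints'])"
```

```text
[ 2.74253891e-01  5.09919473e-01 -2.96789098e-01  7.61063418e-01
 -5.74651571e-04 -7.02281067e-02]
```

```bash
python3 -m jog '[{"delta_pos":[0,0,0],"angular":[8,0,0]},{"delta_pos":[0,0,0],"angular":[16,0,0]},{"delta_pos":[0,0,0],"angular":[24,0,0]},{"delta_pos":[0,0,0],"angular":[32,0,0]},{"delta_pos":[0,0,0],"angular":[40,0,0]},{"delta_pos":[0,0,0],"angular":[48,0,0]},{"delta_pos":[0,0,0],"angular":[56,0,0]},{"delta_pos":[0,0,0],"angular":[64,0,0]},{"delta_pos":[0,0,0],"angular":[72,0,0]},{"delta_pos":[0,0,0],"angular":[80,0,0]},{"delta_pos":[0,0,0],"angular":[88,0,0]},{"delta_pos":[0,0,0],"angular":[90,0,0]}]'
python3 -m jog '[{"delta_pos":[0,-4,0],"angular":[0,0,0]},{"delta_pos":[0,-8,0],"angular":[0,0,0]},{"delta_pos":[0,-10,0],"angular":[0,0,0]},{"delta_pos":[0,-12,0],"angular":[0,0,0]}]'
python3 st.py
```

```text
clock: 5.75
tcp_pos: [0.5234, 0.2137, 0.0324]
tool_rot: [-0.12, 0.696, 0.12, 0.698]
force: [0.0, 0.7, -0.0]
finger_gap: -0.0003
clock: 6.15
tcp_pos: [0.5268, 0.202, 0.0315]
tool_rot: [-0.121, 0.696, 0.121, 0.697]
force: [0.4, 0.5, -0.3]
finger_gap: -0.0001
t 6.15 press mm [ -0.1786 124.9287  31.4739] Fpress 0.5129426891828732 0.3469619758907391 -0.349206562306483 gap -6.113631313543255e-05 yaw z 19.77202408782732
[[ 0.0003 -0.3383  0.941 ]
 [ 0.0002  0.941   0.3383]
 [-1.      0.0001  0.0003]]
```

```bash
python3 -m jog '[{"delta_pos":[0,-2,0],"angular":[0,0,0]},{"delta_pos":[0,-4,0],"angular":[0,0,0]},{"delta_pos":[0,-6,0],"angular":[0,0,0]},{"delta_pos":[0,-8,0],"angular":[0,0,0]},{"delta_pos":[0,-10,0],"angular":[0,0,0]},{"delta_pos":[0,-12,0],"angular":[0,0,0]},{"delta_pos":[0,-14,0],"angular":[0,0,0]}]'
python3 st.py|head -1
python3 -m jog '[{"delta_pos":[0,-2,0],"angular":[0,0,0]},{"delta_pos":[0,-4,0],"angular":[0,0,0]},{"delta_pos":[0,-6,0],"angular":[0,0,0]},{"delta_pos":[0,-8,0],"angular":[0,0,0]},{"delta_pos":[0,-10,0],"angular":[0,0,0]},{"delta_pos":[0,-12,0],"angular":[0,0,0]},{"delta_pos":[0,-14,0],"angular":[0,0,0]}]'
python3 st.py|head -1
```

```text
clock: 6.85
tcp_pos: [0.5312, 0.1893, 0.0313]
tool_rot: [-0.121, 0.697, 0.122, 0.697]
force: [-1.4, 2.5, 0.8]
finger_gap: -0.0001
t 6.85 press mm [ -0.3953 111.5417  31.2664] Fpress -0.4483491014341403 2.806481373540241 0.8303731324107175 gap -5.0218892288298715e-05 yaw z 19.793739480237264
clock: 7.55
tcp_pos: [0.536, 0.1758, 0.0313]
tool_rot: [-0.121, 0.697, 0.121, 0.697]
force: [-1.0, 3.5, -0.6]
finger_gap: -0.0002
t 7.55 press mm [-0.4637 97.1776 31.2618] Fpress 0.21006837484525653 3.6388504207250323 -0.6219772127058367 gap -0.00021118877104859881 yaw z 19.77471306339923
```

Sliding at ~3 N. Continue, slower near home (~79).

```bash
python3 -m jog '[{"delta_pos":[0,-2,0],"angular":[0,0,0]},{"delta_pos":[0,-4,0],"angular":[0,0,0]},{"delta_pos":[0,-6,0],"angular":[0,0,0]},{"delta_pos":[0,-8,0],"angular":[0,0,0]},{"delta_pos":[0,-9.5,0],"angular":[0,0,0]},{"delta_pos":[0,-11,0],"angular":[0,0,0]}]'
python3 st.py|head -1
python3 -m jog '[{"delta_pos":[0,-1,0],"angular":[0,0,0]},{"delta_pos":[0,-2,0],"angular":[0,0,0]},{"delta_pos":[0,-3,0],"angular":[0,0,0]}]'
python3 st.py|head -1
```

```text
clock: 8.15
tcp_pos: [0.5397, 0.1655, 0.0313]
tool_rot: [-0.121, 0.697, 0.121, 0.697]
force: [-2.0, 2.4, 2.0]
finger_gap: -0.0001
t 8.15 press mm [-0.4817 86.2112 31.2763] Fpress -1.1176337755931358 2.913182822974711 1.979240168749064 gap -5.613735244853205e-05 yaw z 19.769797594723595
clock: 8.45
tcp_pos: [0.5406, 0.1627, 0.0312]
tool_rot: [-0.121, 0.697, 0.121, 0.696]
force: [-3.1, 1.6, 1.3]
finger_gap: 0.0
t 8.45 press mm [-0.4901 83.2848 31.2487] Fpress -2.3443225259890648 2.543051442924752 1.2826218973881691 gap 3.5404246422120816e-05 yaw z 19.774983762372614
```

```bash
python3 -m jog '[{"delta_pos":[0,-0.5,0],"angular":[0,0,0]},{"delta_pos":[0,-1,0],"angular":[0,0,0]}]'
python3 st.py|head -1
python3 - <<'E'
from h import *
p=manip.grab_frame("scene");cv2.imwrite("pics/a2.png",cv2.cvtColor(cv2.resize(p["frame"][130:330,260:460],None,fx=3,fy=3),cv2.COLOR_RGB2BGR))
E
```

```text
clock: 8.65
tcp_pos: [0.541, 0.1618, 0.0312]
tool_rot: [-0.121, 0.697, 0.121, 0.696]
force: [-2.9, 1.8, 0.7]
finger_gap: 0.0001
t 8.65 press mm [-0.4974 82.3113 31.2414] Fpress -2.123319071195731 2.712184098339814 0.7201959402320043 gap 9.411100404199832e-05 yaw z 19.77352566597547
```

View pics/a2.png

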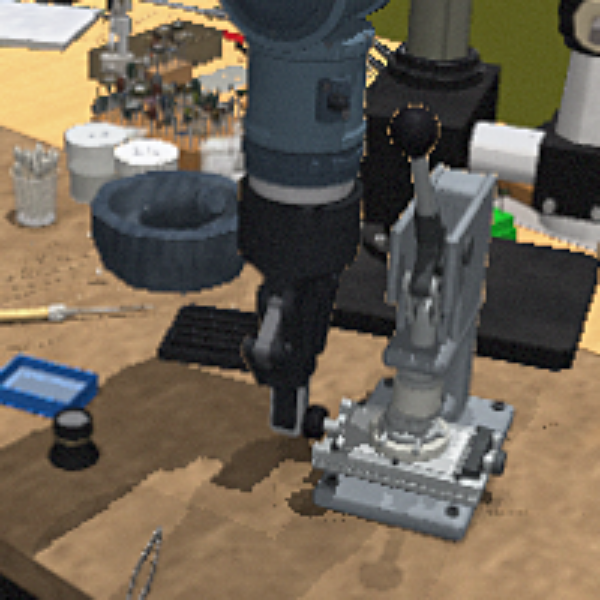

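```bash
python3 -m jog '[{"delta_pos":[0,-0.5,0],"angular":[0,0,0]},{"delta_pos":[0,-1,0],"angular":[0,0,0]}]' >/dev/null
python3 st.py|head -1
python3 -m jog '[{"delta_pos":[0,-0.5,0],"angular":[0,0,0]},{"delta_pos":[0,-1,0],"angular":[0,0,0]}]'>/dev/null
python3 st.py|head -1
```

```text
t 8.9 press mm [-0.4474 81.3579 31.2561] Fpress -1.7542313899392457 2.6091740696526777 0.476775030783618 gap -1.3480670368489011e-05 yaw z 19.779179455930187
t 9.1 press mm [-0.3921 80.3202 31.2629] Fpress -2.616157837213045 2.736483546232763 0.8656477725118383 gap -9.309565223434931e-05 yaw z 19.77735375711927
```

```bash
python3 -m jog '[{"delta_pos":[0,-0.5,0],"angular":[0,0,0]},{"delta_pos":[0,-1,0],"angular":[0,0,0]}]' >/dev/null
python3 st.py|head -1
```

```text
t 9.3 press mm [-0.4024 79.3223 31.2419] Fpress -1.8458532734995716 3.0601651698959924 1.2643329395843759 gap -3.2079091780617403e-05 yaw z 19.774964030226823
```

```bash
python3 -m jog '[{"delta_pos":[0,-0.4,0],"angular":[0,0,0]},{"delta_pos":[0,-0.8,0],"angular":[0,0,0]}]' >/dev/null
python3 st.py|head -1
```

```text
t 9.5 press mm [-0.3724 79.0685 31.2884] Fpress -2.1036433800812784 5.369232474005276 1.1729995208295292 gap 0.00011070059423664208 yaw z 19.791376936775464
```

```bash
python3 -m jog '[{"delta_pos":[0,-0.4,0],"angular":[0,0,0]},{"delta_pos":[0,-0.8,0],"angular":[0,0,0]}]' >/dev/null
python3 st.py|head -1
```

```text
t 9.7 press mm [-0.4096 78.9492 31.2779] Fpress -2.2938388998338315 7.607726980622879 1.610405471976709 gap -8.889748580978876e-05 yaw z 19.81441599384227
```

```bash
python3 -m jog '[{"delta_pos":[0,-0.4,0],"angular":[0,0,0]},{"delta_pos":[0,-0.8,0],"angular":[0,0,0]}]' >/dev/null
python3 st.py|head -1
```

```text
t 9.9 press mm [-0.4281 78.8299 31.2943] Fpress -2.3642009094683796 8.943938361377368 2.0415207314097925 gap 3.054615461564516e-05 yaw z 19.8394869772497
```

```bash
python3 -m jog '[{"delta_pos":[0,6,0],"angular":[0,0,0]},{"delta_pos":[0,20,0],"angular":[0,0,0]},{"delta_pos":[-30,25,0],"angular":[-5,0,0]},{"delta_pos":[-75,25,0],"angular":[-13,0,0]},{"delta_pos":[-120,25,0],"angular":[-21,0,0]},{"delta_pos":[-165,25,0],"angular":[-29,0,0]},{"delta_pos":[-210,25,0],"angular":[-37,0,0]},{"delta_pos":[-250,25,-10],"angular":[-45,0,0]},{"delta_pos":[-280,25,-20],"angular":[-53,0,0]},{"delta_pos":[-285,25,-35],"angular":[-61,0,0]},{"delta_pos":[-285,25,-50],"angular":[-69,0,0]},{"delta_pos":[-285,25,-65],"angular":[-77,0,0]}]' 0.6
python3 st.py
```

```text
clock: 11.1
tcp_pos: [0.4736, 0.1585, 0.3172]
tool_rot: [0.531, -0.467, -0.529, -0.469]
force: [0.8, -0.3, -0.7]
finger_gap: 0.0513
t 11.1 press mm [-64.9932 101.9785 317.2228] Fpress 0.6113372781450661 -0.5642587474538447 -0.6635819470547852 gap 0.05132919332698956 yaw z 97.11790483678334
[[ 0.0032 -0.9923 -0.1239]
 [-0.0006 -0.1239  0.9923]
 [-1.     -0.0031 -0.0009]]
```

Run:
```python
from st import *
ps={n:manip.grab_frame(n) for n in("scene","top")}
rs=[]
for n in ps:
    a=ps[n]["frame"]; c=(slice(150,320),slice(320,450)) if n=="scene" else (slice(95,215),slice(300,430))
    k=4.5 if n=="top" else 3.5
    cv2.imwrite(f"pics/y{n}.png",cv2.cvtColor(cv2.resize(a[c],None,fx=k,fy=k,interpolation=cv2.INTER_CUBIC),cv2.COLOR_RGB2BGR))
    for t in["ball","nest","knob_face","slide","die_face"]:
        d=manip.place_of(t,ps[n])[:1]; print(n,t,[(np.round(x["position"],1),round(x["p"],2)) for x in d])
        if t=="ball" and d: rs.append(ray(ps[n],d[0]["position"]))
        if t=="nest" and d: print(pf(onz(ps[n],d[0]["position"],.0465)))
        if t=="knob_face" and d: print(pf(onz(ps[n],d[0]["position"],.0265)))
if len(rs)==2:
    x,e=tri(rs);print(x,pf(x),e)
```

```text
scene ball [(array([265.7, 397.6]), 0.67)]
scene nest [(array([268.5, 396. ]), 0.84)]
[-0.129   4.1088 46.5   ]
scene knob_face [(array([271.3, 365.6]), 0.89)]
[-2.3578 62.1825 26.5   ]
scene slide []
scene die_face [(array([265.2, 398.8]), 0.71)]
top ball []
top nest []
top knob_face []
top slide []
top die_face []
```

View pics/yscene.png

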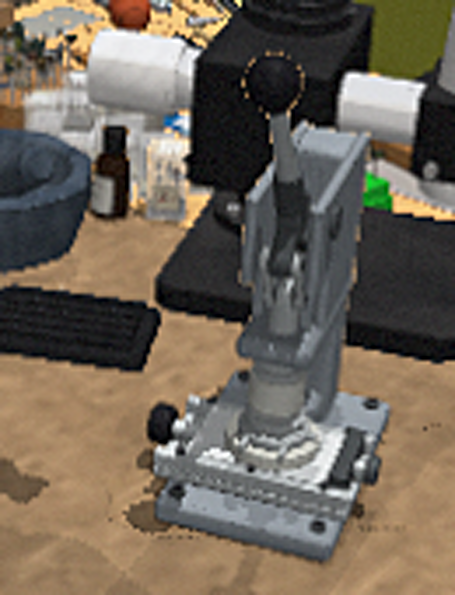

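View pics/ytop.png

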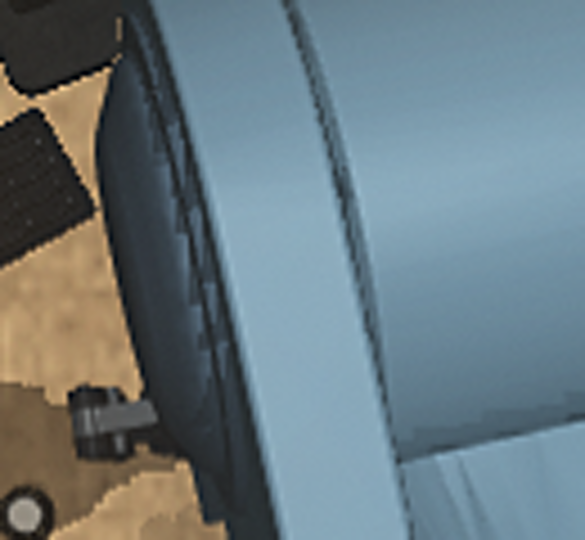

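```bash
python3 -m jog '[{"delta_pos":[0,-5,-20],"angular":[-3,0,0]},{"delta_pos":[0,-10,-50],"angular":[-7,0,0]},{"delta_pos":[0,-17,-78],"angular":[-11,0,0]},{"delta_pos":[0,-21,-96],"angular":[-12.7,0,0]},{"delta_pos":[0,-21,-99.5],"angular":[-12.7,0,0]},{"delta_pos":[0,-21,-99.5],"angular":[-12.7,0,0]}]'
python3 st.py
python3 - <<'E'
from h import *
p=manip.grab_frame("scene");cv2.imwrite("pics/a3.png",cv2.cvtColor(cv2.resize(p["frame"][80:280,300:500],None,fx=3,fy=3),cv2.COLOR_RGB2BGR))
E
```

```text
clock: 12.3
tcp_pos: [0.5059, 0.0617, 0.3162]
tool_rot: [-0.577, 0.409, 0.577, 0.409]
force: [-0.3, -0.6, 0.3]
finger_gap: 0.0509
t 12.3 press mm [-67.355    0.0285 316.1526] Fpress -0.4287918549796673 -0.44295979487828485 0.3173513488351563 gap 0.050929337871869935 yaw z 109.36448657920442
[[-0.0004 -0.9434 -0.3316]
 [ 0.0005 -0.3316  0.9434]
 [-1.      0.0002  0.0006]]
```

View pics/a3.png

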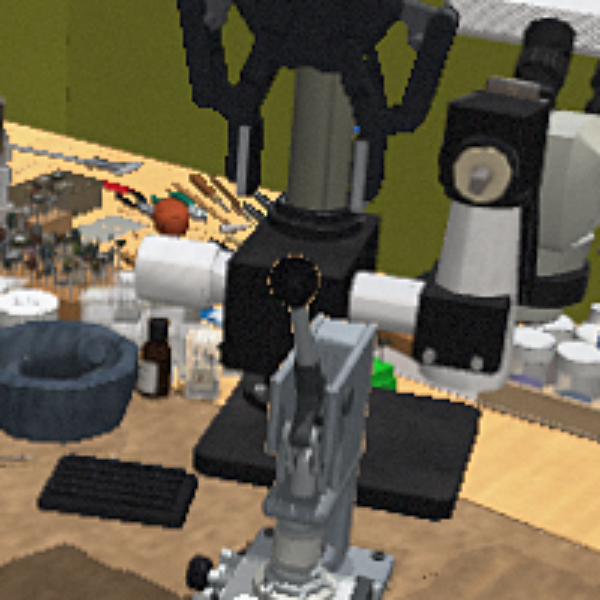

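```bash
python3 -m jog '[{"delta_pos":[12,-1,0],"angular":[0,0,0]},{"delta_pos":[26,-1,0],"angular":[0,0,0]},{"delta_pos":[40,-1,0],"angular":[0,0,0]},{"delta_pos":[52,-1,0],"angular":[0,0,0]},{"delta_pos":[60,-1,0],"angular":[0,0,0]},{"delta_pos":[60,-1,0],"angular":[0,0,0]}]'
python3 st.py|head -1
python3 - <<'E'
from h import *
p=manip.grab_frame("scene");cv2.imwrite("pics/a4.png",cv2.cvtColor(cv2.resize(p["frame"][120:240,330:480],None,fx=5,fy=5),cv2.COLOR_RGB2BGR))
E
```

```text
clock: 12.95
tcp_pos: [0.5059, 0.0631, 0.2553]
tool_rot: [-0.577, 0.408, 0.578, 0.408]
force: [0.2, -0.7, 0.2]
finger_gap: 0.0515
t 12.95 press mm [-66.9344   1.3558 255.2813] Fpress -0.0761509822935987 -0.6954564973055388 0.2285730404758671 gap 0.05153682562938458 yaw z 109.53412798876018
```

View pics/a4.png

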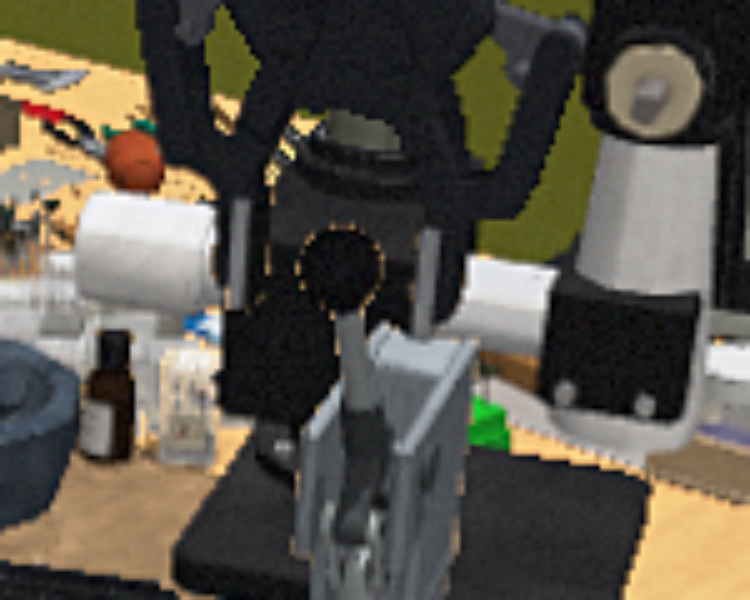

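```bash
python3 -m jog '[{"delta_pos":[0,0,0],"angular":[0,0,0]},{"delta_pos":[0,0,0],"angular":[0,0,0]},{"delta_pos":[0,0,0],"angular":[0,0,0]},{"delta_pos":[0,0,0],"angular":[0,0,0]}]' 0.2 25
python3 st.py|head -1
```

```text
clock: 13.4
tcp_pos: [0.5072, 0.0627, 0.2572]
tool_rot: [0.578, -0.408, -0.577, -0.409]
force: [-1.3, 1.6, 4.9]
finger_gap: 0.0252
t 13.4 press mm [-65.8249   0.5186 257.1721] Fpress -0.7083697571534207 1.956310343831878 4.897669912193428 gap 0.025233693577150114 yaw z 109.48623482259039
```

```bash
cat > lv.py <<'E'
from st import *
p=pf(s["tcp_pos"]);fp=np.array([c*f[0]+sn*f[1],-sn*f[0]+c*f[1],f[2]])
b=p+[0,0,4.1];th=np.arctan2(b[2]-167,-b[0]);r=np.hypot(b[0],b[2]-167)
e=np.array([-np.sin(th),0,-np.cos(th)]);n=np.array([-np.cos(th),0,np.sin(th)])
print("t %.2f th %.2f r %.1f tcp"%(s["clock"],np.degrees(th),r),np.round(p,1),"Ftan(resist) %.1f Frad(out) %.1f Fy %.1f gap %.1f"%(-fp@e,fp@n,fp[1],s["finger_gap"]*1e3),"T",np.round(s["torque"],2))
E
python3 lv.py
python3 -m jog '[{"delta_pos":[2.4,3.2,0],"angular":[0,0,0]},{"delta_pos":[4.8,6.4,0],"angular":[0,0,0]},{"delta_pos":[7.4,9.5,0],"angular":[0,0,0]},{"delta_pos":[10.1,12.5,0],"angular":[0,0,0]},{"delta_pos":[12.9,15.4,0],"angular":[0,0,0]}]'
python3 lv.py
```

```text
t 13.40 th 55.08 r 115.0 tcp [-65.8   0.5 257.2] Ftan(resist) 2.2 Frad(out) 4.4 Fy 2.0 gap 25.2 T [0.43 0.27 0.05]
clock: 13.9
tcp_pos: [0.4933, 0.0576, 0.2447]
tool_rot: [0.578, -0.407, -0.577, -0.409]
force: [-0.9, 2.7, 6.2]
finger_gap: 0.0252
t 13.90 th 45.42 r 114.8 tcp [-80.6   0.4 244.7] Ftan(resist) 4.4 Frad(out) 4.3 Fy 2.9 gap 25.2 T [ 0.6   0.06 -0.03]
```

```bash
python3 -m jog '[{"delta_pos":[2.7,3,0],"angular":[0,0,0]},{"delta_pos":[5.6,5.8,0],"angular":[0,0,0]},{"delta_pos":[8.6,8.6,0],"angular":[0,0,0]},{"delta_pos":[11.8,11.2,0],"angular":[0,0,0]}]' >/dev/null
python3 lv.py
python3 -m jog '[{"delta_pos":[3.3,2.4,0],"angular":[0,0,0]},{"delta_pos":[6.6,4.6,0],"angular":[0,0,0]},{"delta_pos":[10,6.8,0],"angular":[0,0,0]}]' >/dev/null
python3 lv.py
```

```text
t 14.30 th 38.30 r 114.9 tcp [-90.1   0.3 234.1] Ftan(resist) 8.0 Frad(out) 4.5 Fy 4.3 gap 25.4 T [ 0.77 -0.28  0.02]
t 14.60 th 31.90 r 114.9 tcp [-97.5   0.3 223.6] Ftan(resist) 7.8 Frad(out) 3.6 Fy 2.8 gap 25.3 T [ 0.59 -0.12 -0.01]
```

```bash
python3 -m jog '[{"delta_pos":[3.5,2.1,0],"angular":[0,0,0]},{"delta_pos":[7,4.1,0],"angular":[0,0,0]}]' >/dev/null
python3 lv.py
python3 -m jog '[{"delta_pos":[3.6,1.8,0],"angular":[0,0,0]},{"delta_pos":[7.3,3.5,0],"angular":[0,0,0]}]' >/dev/null
python3 lv.py
```

```text
t 14.80 th 27.61 r 115.1 tcp [-102.     0.4  216.2] Ftan(resist) 6.3 Frad(out) 2.4 Fy 3.9 gap 25.3 T [ 0.61 -0.12  0.01]
t 15.00 th 23.38 r 115.3 tcp [-105.8    0.4  208.7] Ftan(resist) 5.8 Frad(out) 1.9 Fy 2.3 gap 25.6 T [ 0.59  0.06 -0.04]
```

```bash
python3 -m jog '[{"delta_pos":[2.8,1.1,0],"angular":[0,0,0]},{"delta_pos":[5.6,2.2,0],"angular":[0,0,0]}]' >/dev/null
python3 lv.py
python3 -m jog '[{"delta_pos":[1.9,0.7,0],"angular":[0,0,0]},{"delta_pos":[3.8,1.3,0],"angular":[0,0,0]}]' >/dev/null
python3 lv.py
```

```text
t 15.20 th 20.16 r 115.5 tcp [-108.4    0.5  202.7] Ftan(resist) 4.8 Frad(out) 1.6 Fy 3.5 gap 25.1 T [0.56 0.04 0.03]
t 15.40 th 17.84 r 115.7 tcp [-110.1    0.5  198.4] Ftan(resist) 3.3 Frad(out) 0.2 Fy 2.7 gap 25.1 T [ 0.51 -0.06 -0.03]
```

```bash
python3 -m jog '[{"delta_pos":[1,0.3,0],"angular":[0,0,0]},{"delta_pos":[1.9,0.6,0],"angular":[0,0,0]}]' >/dev/null
python3 lv.py
python3 -m jog '[{"delta_pos":[1,0.3,0],"angular":[0,0,0]},{"delta_pos":[2,0.6,0],"angular":[0,0,0]}]' >/dev/null
python3 lv.py
```

```text
t 15.60 th 16.60 r 115.8 tcp [-111.     0.5  196. ] Ftan(resist) 2.6 Frad(out) -0.6 Fy 1.8 gap 25.0 T [ 0.55 -0.19  0.07]
t 15.80 th 15.49 r 116.0 tcp [-111.8    0.5  193.9] Ftan(resist) 2.2 Frad(out) -1.7 Fy 1.9 gap 25.2 T [ 0.62 -0.28  0.02]
```

```bash
python3 -m jog '[{"delta_pos":[1,0.3,0],"angular":[0,0,0]},{"delta_pos":[2,0.5,0],"angular":[0,0,0]}]' >/dev/null
python3 lv.py
```

```text
t 16.00 th 14.41 r 116.1 tcp [-112.5    0.5  191.8] Ftan(resist) 2.3 Frad(out) -0.5 Fy 2.5 gap 24.8 T [ 0.61 -0.32 -0.02]
```

```bash
python3 -m jog '[{"delta_pos":[1,0.2,0],"angular":[0,0,0]},{"delta_pos":[2,0.5,0],"angular":[0,0,0]}]' >/dev/null
python3 lv.py
```

```text
t 16.20 th 13.36 r 116.3 tcp [-113.1    0.6  189.8] Ftan(resist) 2.0 Frad(out) -1.9 Fy 1.8 gap 25.2 T [ 0.61 -0.21 -0.03]
```

```bash
python3 -m jog '[{"delta_pos":[1,0.2,0],"angular":[0,0,0]},{"delta_pos":[2,0.4,0],"angular":[0,0,0]}]' >/dev/null
python3 lv.py
```

```text
t 16.40 th 12.31 r 116.4 tcp [-113.7    0.6  187.7] Ftan(resist) 1.2 Frad(out) -1.0 Fy 3.0 gap 25.6 T [ 0.55 -0.14  0.05]
```

```bash
python3 -m jog '[{"delta_pos":[1,0.2,0],"angular":[0,0,0]},{"delta_pos":[2,0.3,0],"angular":[0,0,0]}]' >/dev/null
python3 lv.py
```

```text
t 16.60 th 11.26 r 116.5 tcp [-114.3    0.6  185.6] Ftan(resist) 1.0 Frad(out) 0.4 Fy 1.8 gap 24.9 T [ 0.38  0.09 -0.04]
```

```bash
python3 -m jog '[{"delta_pos":[1,0.1,0],"angular":[0,0,0]},{"delta_pos":[2,0.3,0],"angular":[0,0,0]}]' >/dev/null
python3 lv.py
```

```text
t 16.80 th 10.30 r 116.5 tcp [-114.6    0.6  183.7] Ftan(resist) 7.2 Frad(out) 3.8 Fy 2.5 gap 25.6 T [0.36 0.55 0.08]
```

```bash
python3 -m jog '[{"delta_pos":[0.4,0,0],"angular":[0,0,0]},{"delta_pos":[0.8,0.1,0],"angular":[0,0,0]}]' >/dev/null
python3 lv.py
```

```text
t 17.00 th 10.30 r 116.4 tcp [-114.6    0.5  183.7] Ftan(resist) 8.9 Frad(out) 5.2 Fy 2.6 gap 25.1 T [0.26 0.69 0.02]
```

```bash
python3 -m jog '[{"delta_pos":[-1.2,0,0],"angular":[0,0,0]},{"delta_pos":[-2.2,0.3,0],"angular":[0,0,0]}]' >/dev/null
python3 lv.py
python3 -m jog '[{"delta_pos":[0,0,0],"angular":[0,0,0]},{"delta_pos":[0,0,0],"angular":[0,0,0]},{"delta_pos":[0,0,0],"angular":[0,0,0]},{"delta_pos":[0,0,0],"angular":[0,0,0]},{"delta_pos":[0,0,0],"angular":[0,0,0]}]' 0.6
python3 lv.py
python3 - <<'E'
from st import *
p=manip.grab_frame("scene");cv2.imwrite("pics/a5.png",cv2.cvtColor(cv2.resize(p["frame"][170:320,330:480],None,fx=4,fy=4,interpolation=cv2.INTER_CUBIC),cv2.COLOR_RGB2BGR))
for t in("ball","knee","die_face","nest"):
    print(t,manip.place_of(t,p)[:1])
for th in(8,10,12,14): print(th,proj(p,P(q,(-.115*np.cos(np.radians(th)),0,.167+.115*np.sin(np.radians(th))))))
E
```

```text
t 17.20 th 10.91 r 116.5 tcp [-114.4    0.6  185. ] Ftan(resist) -2.8 Frad(out) -2.1 Fy 2.1 gap 25.1 T [ 0.46 -0.24 -0.02]
clock: 17.7
tcp_pos: [0.4616, 0.0462, 0.1854]
tool_rot: [0.577, -0.408, -0.577, -0.408]
force: [0.3, 0.2, 0.4]
finger_gap: 0.0508
t 17.70 th 11.16 r 116.5 tcp [-114.3    0.4  185.4] Ftan(resist) 0.4 Frad(out) -0.3 Fy 0.1 gap 50.8 T [-0.01  0.03 -0.04]
ball [{'position': [223.2, 384.4], 'p': 0.79}]
knee [{'position': [223.2, 403.6], 'p': 0.74}]
die_face [{'position': [270.5, 399.1], 'p': 0.67}]
nest [{'position': [270.0, 400.6], 'p': 0.97}]
8 [230.5604 386.5418]
10 [228.1251 386.8344]
12 [225.6586 387.151 ]
14 [223.1653 387.491 ]
```

View pics/a5.png

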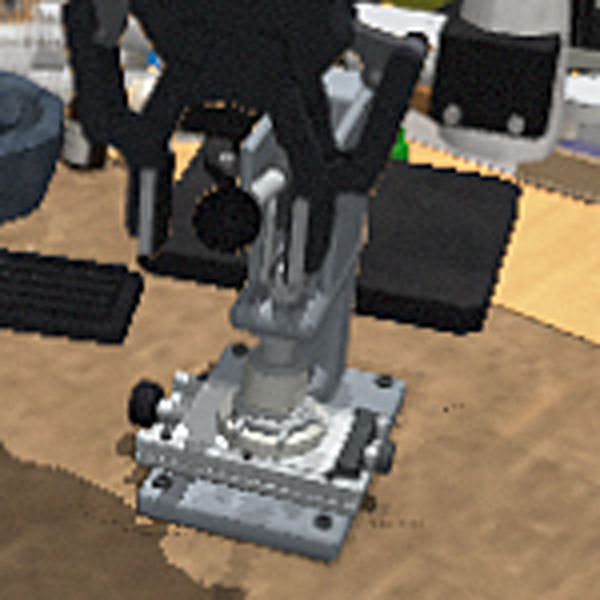

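```bash
python3 -m jog '[{"delta_pos":[0,0,0],"angular":[0,0,0]},{"delta_pos":[0,0,0],"angular":[0,0,0]},{"delta_pos":[0,0,0],"angular":[0,0,0]},{"delta_pos":[0,0,0],"angular":[0,0,0]},{"delta_pos":[0,0,0],"angular":[0,0,0]},{"delta_pos":[0,0,0],"angular":[0,0,0]},{"delta_pos":[0,0,0],"angular":[0,0,0]}]'
python3 - <<'E'
from st import *
p=manip.grab_frame("scene");cv2.imwrite("pics/a6.png",cv2.cvtColor(cv2.resize(p["frame"][205:285,360:430],None,fx=8,fy=7,interpolation=cv2.INTER_CUBIC),cv2.COLOR_RGB2BGR))
print("knee",manip.place_of("knee",p)[:1], [ (x*1000,proj(p,P(q,(x,0,.167-np.sqrt(.025**2-x*x))))) for x in(-.01,-.005,0,.0015)])
print("ball", [x["position"] for x in manip.place_of("ball",p)[:1]])
m=manip.masks_of("ball",p)[0]; r,cc=np.nonzero(m["region"]);print("mask",r.mean(),cc.mean(),r.min(),r.max(),cc.min(),cc.max(),m["p"])
for z in(.0465,.05): print(z,proj(p,P(q,(0,0,z))))
E
```

```text
clock: 18.65
tcp_pos: [0.4615, 0.0463, 0.1854]
tool_rot: [-0.577, 0.408, 0.577, 0.408]
force: [-0.7, 0.1, 0.3]
finger_gap: 0.0512
knee [{'position': [224.5, 403.5], 'p': 0.78}] [(-10.0, array([224.8304, 401.2199])), (-5.0, array([224.4437, 401.85  ])), (0, array([223.525 , 402.5235])), (1.5, array([223.1534, 402.7335]))]
ball [[222.7, 383.4]]
mask 222.2621359223301 389.0453074433657 210 233 378 402 0.51
0.0465 [268.9428 398.1462]
0.05 [267.3533 398.3025]
```

View pics/a6.png

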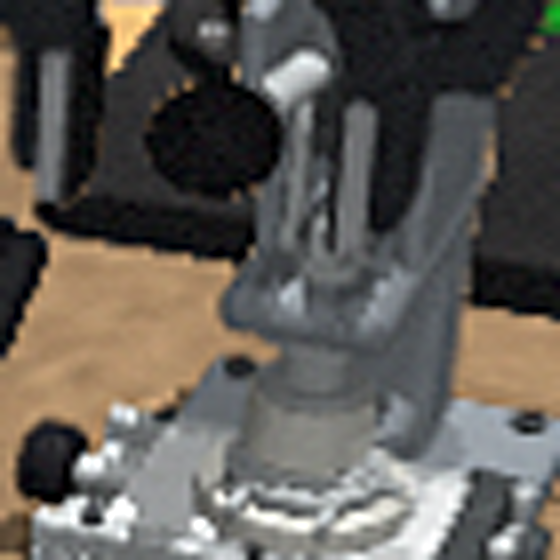

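```bash
python3 -m jog '[{"delta_pos":[0,0,0],"angular":[0,0,0]},{"delta_pos":[0,0,0],"angular":[0,0,0]},{"delta_pos":[0,0,0],"angular":[0,0,0]},{"delta_pos":[0,0,0],"angular":[0,0,0]},{"delta_pos":[0,0,0],"angular":[0,0,0]},{"delta_pos":[0,0,0],"angular":[0,0,0]},{"delta_pos":[0,0,0],"angular":[0,0,0]},{"delta_pos":[0,0,0],"angular":[0,0,0]},{"delta_pos":[0,0,0],"angular":[0,0,0]},{"delta_pos":[0,0,0],"angular":[0,0,0]},{"delta_pos":[0,0,0],"angular":[0,0,0]},{"delta_pos":[0,0,0],"angular":[0,0,0]}]' >/dev/null
python3 -m jog '[{"delta_pos":[0,0,0],"angular":[0,0,0]},{"delta_pos":[0,0,0],"angular":[0,0,0]},{"delta_pos":[0,0,0],"angular":[0,0,0]},{"delta_pos":[0,0,0],"angular":[0,0,0]},{"delta_pos":[0,0,0],"angular":[0,0,0]},{"delta_pos":[-1,0,0],"angular":[0,0,0]}]' >/dev/null
python3 lv.py
python3 -m jog '[{"delta_pos":[0,0,0],"angular":[0,0,0]},{"delta_pos":[0,0,0],"angular":[0,0,0]},{"delta_pos":[0,0,0],"angular":[0,0,0]},{"delta_pos":[0,0,0],"angular":[0,0,0]}]' 0.2 25 >/dev/null
python3 lv.py
```

```text
t 20.65 th 11.58 r 116.8 tcp [-114.4    0.6  186.3] Ftan(resist) 0.1 Frad(out) 0.0 Fy -0.3 gap 51.3 T [-0.03 -0.01 -0.02]
t 21.05 th 11.72 r 116.8 tcp [-114.3    0.8  186.6] Ftan(resist) 4.3 Frad(out) 0.7 Fy 1.8 gap 25.4 T [ 0.26  0.28 -0.01]
```

```bash
python3 -m jog '[{"delta_pos":[-2,-0.4,0],"angular":[0,0,0]},{"delta_pos":[-3.9,-0.8,0],"angular":[0,0,0]}]' >/dev/null
python3 lv.py
python3 -m jog '[{"delta_pos":[-2,-0.5,0],"angular":[0,0,0]},{"delta_pos":[-3.9,-1,0],"angular":[0,0,0]}]' >/dev/null
python3 lv.py
python3 -m jog '[{"delta_pos":[-2,-0.5,0],"angular":[0,0,0]},{"delta_pos":[-3.9,-1.1,0],"angular":[0,0,0]}]' >/dev/null
python3 lv.py
```

```text
t 21.25 th 13.31 r 116.8 tcp [-113.6    0.8  189.8] Ftan(resist) -3.3 Frad(out) -2.8 Fy 1.7 gap 25.1 T [ 0.35 -0.25  0.01]
t 21.45 th 15.51 r 116.7 tcp [-112.4    0.7  194.1] Ftan(resist) -2.7 Frad(out) -4.3 Fy 2.2 gap 25.2 T [ 0.52 -0.18  0.  ]
t 21.65 th 17.69 r 116.6 tcp [-111.1    0.6  198.3] Ftan(resist) -2.2 Frad(out) -4.1 Fy 1.7 gap 25.2 T [ 0.56 -0.23  0.03]
```

```bash
python3 -m jog '[{"delta_pos":[-5.7,-2.4,0],"angular":[0,0,0]},{"delta_pos":[-11.3,-5,0],"angular":[0,0,0]},{"delta_pos":[-16.8,-7.6,0],"angular":[0,0,0]},{"delta_pos":[-22.1,-10.4,0],"angular":[0,0,0]},{"delta_pos":[-27.3,-13.5,0],"angular":[0,0,0]},{"delta_pos":[-32.3,-16.8,0],"angular":[0,0,0]},{"delta_pos":[-37.2,-20.4,0],"angular":[0,0,0]},{"delta_pos":[-41.8,-24.2,0],"angular":[0,0,0]}]' >/dev/null
python3 lv.py
```

```text
t 22.45 th 41.58 r 116.4 tcp [-87.1   0.5 240.1] Ftan(resist) -2.9 Frad(out) -3.0 Fy 3.4 gap 25.3 T [0.48 0.1  0.08]
```

```bash
python3 -m jog '[{"delta_pos":[-4.2,-4.3,0],"angular":[0,0,0]},{"delta_pos":[-8.3,-8.8,0],"angular":[0,0,0]},{"delta_pos":[-12.1,-13.4,0],"angular":[0,0,0]},{"delta_pos":[-15.9,-18.1,0],"angular":[0,0,0]},{"delta_pos":[-19.4,-23,0],"angular":[0,0,0]},{"delta_pos":[-22.6,-28.1,0],"angular":[0,0,0]},{"delta_pos":[-25.6,-33.3,0],"angular":[0,0,0]}]' >/dev/null
python3 lv.py
```

```text
t 23.15 th 62.38 r 115.8 tcp [-53.7   0.3 265.5] Ftan(resist) -3.1 Frad(out) -4.1 Fy 3.2 gap 25.4 T [ 0.38  0.47 -0.06]
```

```bash
python3 -m jog '[{"delta_pos":[-1.8,-3.6,0],"angular":[0,0,0]},{"delta_pos":[-3.3,-7.2,0],"angular":[0,0,0]},{"delta_pos":[-4.8,-10.9,0],"angular":[0,0,0]}]' >/dev/null
python3 lv.py
python3 -m jog '[{"delta_pos":[-0.3,-1,0],"angular":[0,0,0]},{"delta_pos":[-0.6,-2,0],"angular":[0,0,0]}]' >/dev/null
python3 lv.py
```

```text
t 23.45 th 68.20 r 115.8 tcp [-43.    0.2 270.4] Ftan(resist) -3.8 Frad(out) -1.5 Fy 2.6 gap 25.0 T [ 0.33  0.78 -0.02]
t 23.65 th 69.31 r 115.7 tcp [-40.9   0.1 271.2] Ftan(resist) -2.5 Frad(out) 0.1 Fy 3.0 gap 25.3 T [0.43 0.74 0.01]
```

```bash
python3 -m jog '[{"delta_pos":[-0.3,-1,0],"angular":[0,0,0]},{"delta_pos":[-0.6,-2,0],"angular":[0,0,0]}]' >/dev/null
python3 lv.py
```

```text
t 23.85 th 70.24 r 115.7 tcp [-39.1   0.1 271.7] Ftan(resist) -2.5 Frad(out) 1.4 Fy 3.7 gap 25.5 T [0.39 0.79 0.03]
```

```bash
python3 -m jog '[{"delta_pos":[-0.3,-1,0],"angular":[0,0,0]},{"delta_pos":[-0.6,-2,0],"angular":[0,0,0]}]' >/dev/null
python3 lv.py
```

```text
t 24.05 th 71.28 r 115.6 tcp [-37.1   0.1 272.4] Ftan(resist) -2.8 Frad(out) 1.3 Fy 3.5 gap 25.3 T [ 0.42  0.75 -0.03]
```

```bash
python3 -m jog '[{"delta_pos":[-0.3,-1,0],"angular":[0,0,0]},{"delta_pos":[-0.5,-2,0],"angular":[0,0,0]}]' >/dev/null
python3 lv.py
```

```text
t 24.25 th 72.35 r 115.5 tcp [-35.    0.1 273. ] Ftan(resist) -2.7 Frad(out) 4.1 Fy 4.0 gap 25.4 T [0.35 1.1  0.02]
```

```bash
python3 -m jog '[{"delta_pos":[-0.9,-1,0],"angular":[0,0,0]},{"delta_pos":[-1.4,-2,0],"angular":[0,0,0]}]' >/dev/null
python3 lv.py
```

```text
t 24.45 th 73.40 r 115.6 tcp [-33.    0.1 273.7] Ftan(resist) -2.2 Frad(out) -1.2 Fy 2.9 gap 25.2 T [ 0.31  0.68 -0.01]
```

```bash
python3 -m jog '[{"delta_pos":[-0.5,-1,0],"angular":[0,0,0]},{"delta_pos":[-0.8,-2,0],"angular":[0,0,0]}]' >/dev/null
python3 lv.py
```

```text
t 24.65 th 74.41 r 115.7 tcp [-31.1   0.1 274.3] Ftan(resist) -3.4 Frad(out) -2.1 Fy 2.7 gap 25.1 T [ 0.35  0.72 -0.02]
```

```bash
python3 -m jog '[{"delta_pos":[-0.2,-1,0],"angular":[0,0,0]},{"delta_pos":[-0.4,-2,0],"angular":[0,0,0]}]' >/dev/null
python3 lv.py
```

```text
t 24.85 th 74.49 r 115.6 tcp [-30.9   0.1 274.3] Ftan(resist) -9.0 Frad(out) 0.8 Fy 1.9 gap 25.0 T [-0.12  1.77 -0.02]
```

```bash
python3 -m jog '[{"delta_pos":[-0.2,-1,0],"angular":[0,0,0]},{"delta_pos":[-0.4,-2,0],"angular":[0,0,0]}]' >/dev/null
python3 lv.py
python3 - <<'E'
from st import *
p=manip.grab_frame("scene");cv2.imwrite("pics/a7.png",cv2.cvtColor(cv2.resize(p["frame"][140:290,340:470],None,fx=5,fy=4,interpolation=cv2.INTER_CUBIC),cv2.COLOR_RGB2BGR))
for th in(70,72,74,76,78): print(th,proj(p,P(q,(-.115*np.cos(np.radians(th)),0,.167+.115*np.sin(np.radians(th))))))
E
```

```text
t 25.05 th 74.53 r 115.6 tcp [-30.8   0.2 274.3] Ftan(resist) -12.5 Frad(out) 2.7 Fy 2.4 gap 25.2 T [-0.42  2.6  -0.06]
70 [159.9015 403.2426]
72 [158.42   403.8832]
74 [157.0189 404.519 ]
76 [155.6995 405.149 ]
78 [154.4628 405.7723]
```

View pics/a7.png

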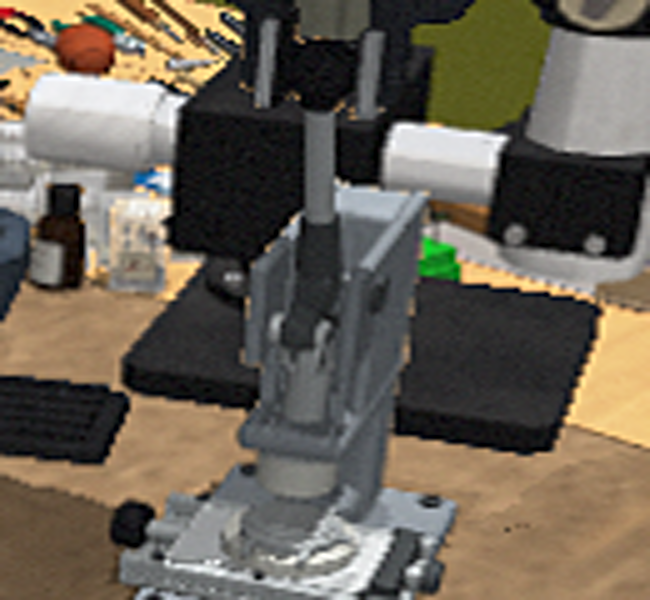

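```bash
python3 -m jog '[{"delta_pos":[0.2,1.5,0],"angular":[0,0,0]},{"delta_pos":[0.4,3,0],"angular":[0,0,0]}]' >/dev/null
python3 lv.py
python3 -m jog '[{"delta_pos":[0,0,0],"angular":[0,0,0]},{"delta_pos":[0,0,0],"angular":[0,0,0]},{"delta_pos":[0,0,0],"angular":[0,0,0]},{"delta_pos":[0,0,0],"angular":[0,0,0]}]' 0.6 >/dev/null
python3 lv.py
```

```text
t 25.30 th 74.43 r 115.7 tcp [-31.1   0.1 274.4] Ftan(resist) -2.4 Frad(out) -4.1 Fy 3.2 gap 25.2 T [ 0.34  0.59 -0.04]
t 25.70 th 75.48 r 116.7 tcp [-29.3  -0.4 275.8] Ftan(resist) -0.6 Frad(out) 0.3 Fy -0.0 gap 51.0 T [-0.06 -0.02 -0.02]
```

Retreat straight up, then back toward the robot's left.

```bash
python3 -m jog '[{"delta_pos":[-15,0,0],"angular":[0,0,0]},{"delta_pos":[-35,0,0],"angular":[0,0,0]},{"delta_pos":[-55,0,0],"angular":[0,0,0]},{"delta_pos":[-70,5,15],"angular":[0,0,0]},{"delta_pos":[-75,15,50],"angular":[0,0,0]},{"delta_pos":[-75,25,95],"angular":[0,0,0]},{"delta_pos":[-75,35,140],"angular":[0,0,0]},{"delta_pos":[-75,45,185],"angular":[0,0,0]},{"delta_pos":[-75,50,220],"angular":[0,0,0]},{"delta_pos":[-75,50,250],"angular":[0,0,0]},{"delta_pos":[-75,50,265],"angular":[0,0,0]},{"delta_pos":[-75,50,265],"angular":[0,0,0]}]'
python3 - <<'E'
from st import *
ps={n:manip.grab_frame(n) for n in("scene","top")}
for n in ps:
    a=ps[n]["frame"]; cc=(slice(140,310),slice(320,450)) if n=="scene" else (slice(95,215),slice(300,430))
    k=4.5 if n=="top" else 3.5
    cv2.imwrite(f"pics/x{n}.png",cv2.cvtColor(cv2.resize(a[cc],None,fx=k,fy=k,interpolation=cv2.INTER_CUBIC),cv2.COLOR_RGB2BGR))
    for t,z in(("ball",None),("nest",.0465),("knob_face",.0265),("die_face",.065),("loupe",0),("tweezers",0),("parts_box",0),("puffer",0)):
        d=manip.place_of(t,ps[n])[:1]
        if d: print(n,t,np.round(d[0]["position"],1),round(d[0]["p"],2), "" if z is None else (pf(onz(ps[n],d[0]["position"],z)) if z else onz(ps[n],d[0]["position"],0)))
for th in(70,75,80): print(th,[proj(ps[n],P(q,(-.115*np.cos(np.radians(th)),0,.167+.115*np.sin(np.radians(th))))) for n in ps])
E
```

```text
clock: 26.9
tcp_pos: [0.4053, 0.3088, 0.3503]
tool_rot: [0.578, -0.407, -0.578, -0.408]
force: [0.3, -0.3, 0.4]
finger_gap: 0.0513
scene ball [155.8 400. ] 0.57 
scene nest [267.9 400.9] 0.75 [ 5.6457 -3.8339 46.5   ]
scene knob_face [271.3 363.5] 0.6 [-4.0068 65.8924 26.5   ]
scene die_face [259.7 401.6] 0.53 [ 4.6866 -3.7936 65.    ]
scene loupe [279.4 280.6] 0.55 [0.44   0.2689 0.    ]
scene tweezers [260.  398.8] 0.64 [0.6629 0.1428 0.    ]
scene parts_box [263.5 269.4] 0.78 [0.4639 0.3287 0.    ]
scene puffer [261.3 237.4] 0.83 [0.4227 0.3828 0.    ]
top ball [195.7 277.8] 0.48 
top nest [157.6 370.4] 0.79 [-3.0497  4.2714 46.5   ]
top knob_face [165.8 346.1] 0.87 [ 1.7885 67.2472 26.5   ]
top die_face [158.1 367.5] 0.34 [-3.4091 14.7482 65.    ]
top loupe [208.5 306.4] 0.62 [0.4415 0.2543 0.    ]
top tweezers [231.6 353.9] 0.36 [0.3775 0.1312 0.    ]
top parts_box [196.1 279.5] 0.56 [0.476  0.3244 0.    ]
70 [array([159.9015, 403.2426]), array([156.046 , 394.3205])]
75 [array([156.3489, 404.8348]), array([151.2341, 392.7744])]
80 [array([153.3099, 406.3882]), array([146.3624, 391.094 ])]
```

View pics/xscene.png

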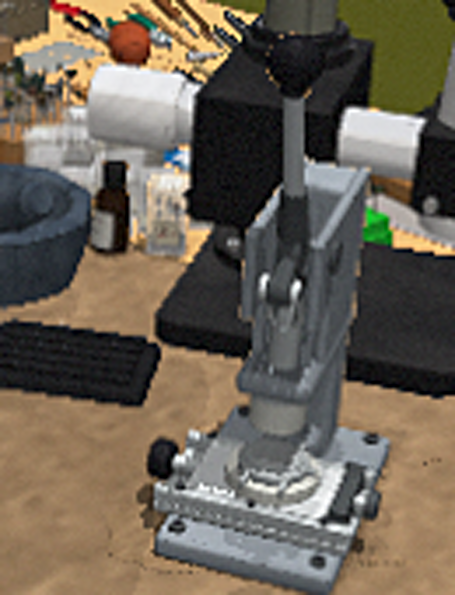

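View pics/xtop.png

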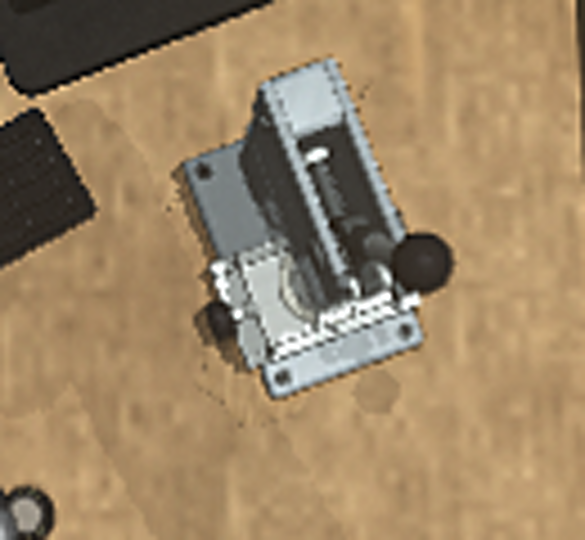

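```bash
python3 -c "
from bench import manip
print(manip.job_done())"
```

```text
the job is handed in; nothing more can be done
None
```

The watch case is pressed shut, the slide is home and the lever is back at its upper stop. I handed the job in at about 27 s on the robot's clock, and it returned no verdict.

- **Slide:** I pushed the knob in with the closed fingers at about 3 N. It came to rest on its stop where the geometry said it would, and I stopped pushing at about 9 N.
- **Pressing:** I gripped the ball and swung it down. It took about 8 N while the back went in, falling to about 1 N past dead centre. The stop was clear: a further 0.8 mm of commanded travel moved nothing, and I stopped at about 9 N.
- **Settling:** I let go of the ball for about 3 s. It did not move between two pictures taken during that time.
- **Lifting:** It came out of lock at about 3.3 N. At the upper stop I reached about 12 N, then eased off and let go.

**Last checks:**
- The final pictures show the slide home: the top view puts the knob face 67 mm from the ram axis, against 68 mm nominal.
- The case back looks flush. I judged this by eye and did not measure it.
- I never went near the tweezers, loupe, parts box or puffer. In the final pictures the loupe and parts box came out near their starting positions in at least one camera. For the tweezers only a weak top-view detection agrees, and the puffer was found in the scene picture only, about 1 cm from its first position.

**Disagreements:**
- The arm's position put the lever at 10.3° when locked, while the picture gave about 13°. I think the ball slipped a few millimetres in the pads, because the upper stop was felt at 74.5° and the stated 61° of travel puts the lock at 13.5°.
- The final pictures put the lever at about 73 to 73.5°, roughly 1° below where I felt the stop. That is about the accuracy of the pictures.
- In the last scene picture the network marked the tweezers on the press with p = 0.64, which I took as false, and placed the nest about 7 mm off.

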